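# Put the spice jar away in the jar holder

### The arm

A 7-joint arm with a two-finger parallel gripper is mounted at the origin on the work surface. World frame = base frame: x ahead of the robot, y to its left, z up, the work surface at z = 0. Lengths are in mm, angles in rad, forces in N, time in s.
With the tool pointing down it reaches from about 425 to 950 mm from the base axis. Payload 4.7 kg.
Tool frame: the origin (TCP) lies on the front face of the gripper's body, between the roots of the fingers; the fingertips stand 70 mm ahead of it and the grasp point (between the pads) lies 51 mm ahead of it; z points along the fingers, y is the direction in which the jaws open and shut (so a half turn about z gives the same grasp; the last joint's range is limited). The gripper opens to 87 mm and grips with 3 to 60 N. Pads are 19 mm wide; open, the fingers measure 117 mm over their backs; the gripper's body (75 mm by 190 mm) begins 51 mm behind the grasp point.
Start: joints at [1.107, 0.469, -0.049, 1.532, 0.024, 1.141, -0.082], TCP at [284.372, -612.188, 292.273] pointing down, gripper open.
Joint ranges: [-2.59, 2.59], [-0.33, 1.99], [-1.39, 1.29], [0.1, 2.45], [-1.04, 4.18], [0.21, 1.99], [-2.66, 2.66]. Speed limits (rad/s): [2.57, 2.57, 3.14, 3.14, 3.14, 3.14, 3.14].

### API

Orientations are given as a unit quaternion [x, y, z, w].
In Python, from rig import robot, snapshot, camera_info gives the robot as it stands.
- The arm moves only by the tool carry_out, never from a script. Its arguments are lists of equal length, an entry for each row: "grip": the closure, from 0 (fully open) to 1 (shut); "dp": the shift along the tool's x, y, z in cm, a list of three; "rotation": the turn, a rotation vector about the tool's x, y, z in rad, a list of three. In form: {"grip": [grip, ...], "dp": [[x, y, z], ...], "rotation": [[rx, ry, rz], ...]}. A call has 1 to 5 rows; each row is the pose to reach, as a shift and turn from the pose commanded when the call began, along the tool's axes at that moment; what a row does not reach only later rows make up. A row lasts 1/12 s, in which the tool goes at most 41.7 mm and 7.16 degrees, less where a joint would pass 70% of its speed; a pose out of reach is approached as far as the arm can. A call with a gripper value outside its range is refused whole. The fingers move at their own pace and stop on an object; "newtons" is the grip in N (left out, the last holds). Time passes only in rows, so rows that repeat a pose let the fingers close. It gives the time, the measured TCP pose, the force and the opening at its end, in the units of the state.
- robot.state(): the state, without advancing time (a new reading comes with each control period).
- snapshot(name): name is "scene" or "top" or "wrist"; returns (picture, depth): 384x512x3 uint8, red, green, blue; 384x512 float32, mm along the optical axis (not along the pixel's ray), 0 where there is no reading.
- camera_info(name): a dict with "fx", "fy", "cx", "cy" (pixels), "R" (3x3) and "t" (3): a world point X has camera coordinates R X + t. Camera axes: x right, y down, z forward; pixel columns grow to the right and rows downward; lengths in mm; the calibration is good to about 2 mm. The wrist camera is an equidistant fisheye: a pixel r from the principal point sees the ray r / f radians off the axis. A picture is of the moment at which its call begins: read the wrist's pose just before it. camera_info takes no time and is no camera call; for the wrist camera it gives the pose at the moment of the call.
- robot.close_job(): hands the job in, once; it reports no verdict.
The state is a dict: "time_s": time; "q": joint angles; "dq": joint speeds; "tau": joint torques, N m; "ee_pos": TCP position; "eef_rot": TCP orientation; "contact_force": force on the tool from outside, world axes, zero at the start; "moment": the same for the moment, N m; "gripper_width": finger opening in mm.
Only numpy, scipy, OpenCV 4.12 (cv2) and the standard library are available. Lean on these libraries where they do the work, as an engineer would, in place of code of your own. Each camera call takes 0.05 s, during which the arm holds its last target. There are 200 camera calls.

### The job

Two round jars and a lidded storage container stand on the pantry counter. Pick up the slimmer, slightly taller jar (the spice jar) and put it away upright in the wooden jar holder, right down on the floor of the well that matches its diameter: the smallest of the three wells that it fits into. Lower it in rather than letting it fall from high above, and leave the wide jar and the container standing where they are.

Things in the scene. Friction and masses are not known exactly. Their poses are not given: they have to be found in the camera images.
- spice_jar: the jar to put away: straight-sided, amber glass, white paper band, dark steel lid; 44 mm in diameter over its whole height, lid included, 110 mm tall (lid: top 30 mm), about 0.18 kg, loose and upright on the counter. Bottom edge bevelled 2 to 3 mm. Grip it from above across the lid; its yaw does not matter. Origin: centre of its underside, z up its axis
- holder: immovable wooden block on the counter, any yaw: 218 mm long (its x), 102 wide (y), 45 high, with a row of three empty round wells open at the top. Origin: centre of its underside. Wells, all at y = 0: 34 mm diameter at x = -78 mm, 54 mm at x = -20 mm, 74 mm at x = +58 mm; all 35 mm deep (floor 10 mm above the counter), mouths bevelled 4 mm
- wide_jar: bystander: a jar of the same make but wider, 66 mm in diameter and 105 mm tall, about 0.42 kg, standing loose on the counter. Origin at the centre of its underside
- container: bystander: a clear rectangular storage container with brown contents and a white lid, 88 mm (its x) by 73 mm (its y) and 92 mm tall, about 0.4 kg, standing loose on the counter. Origin at the centre of its underside
Mind the look-alikes: they are no part of the job. Several things have the shape of the holder; the one meant has the colours described above.

How it is judged (in metres and radians):
At the end, for the whole second after the job is handed in: The spice jar stands upright (within 10 degrees) and at rest in the 54 mm well, its centre within 12 mm of the well's centre along and across the holder and its underside within 6 mm of the well's floor; the wide jar and the container stand upright within 40 mm of where they were (x of spice_jar in the frame of holder between -0.032 and -0.008 m and y of spice_jar in the frame of holder between -0.012 and 0.012 m and z of spice_jar in the frame of holder below 0.016 m and angle between spice_jar's own z axis and vertical below 0.17 rad and linear speed of spice_jar below 0.03 m/s and distance of each of wide_jar, container from where it was at the start of the episode below 0.04 m and angle between each of wide_jar, container's own z axis and vertical below 0.2 rad); the robot touches nothing.
It fails at once if the spice jar falls into or onto the holder from high above (faster than 1.2 m/s, a fall of over 70 mm) (linear speed of spice_jar above 1.2 m/s and horizontal distance between spice_jar and holder below 0.12 m and height (world z) of spice_jar below 0.08 m).
It fails at once if the wide jar is knocked or carried more than 40 mm from its place, or tipped (distance of wide_jar from where it was at the start of the episode above 0.04 m or angle between wide_jar's own z axis and vertical above 0.5 rad).
It fails at once if the container is knocked or carried more than 40 mm from its place, or tipped (distance of container from where it was at the start of the episode above 0.04 m or angle between container's own z axis and vertical above 0.5 rad).
It also fails if it takes over 34 s, if anything falls off the work surface, if the arm or the gripper's body presses on something with over 40 N, if the wrist force passes 120 N, or if a joint passes its speed limit or range.

## Working session

There is one attempt and no reset: what is moved stays moved. The work goes in short steps, Python scripts to look and compute and a tool call to move; the robot and the scene stay as the last step left them, time stands still between calls to the robot, and variables do not carry over. Pictures are saved under pics/ and viewed, about 8 in all and at most 12, crops included, and the job is handed in when it is done.

Besides the shell and the picture viewer there is one more tool, called after "Emit:" as name(argument=value, ...) on one line, values as JSON. carry_out: Moves the arm, as the interface text tells. Its arguments: {"type":"object","properties":{"grip":{"type":"array","items":{"type":"number"}},"dp":{"type":"array","items":{"type":"array","items":{"type":"number"}}},"rotation":{"type":"array","items":{"type":"array","items":{"type":"number"}}},"newtons":{"type":"number"}},"required":["grip","dp","rotation"]}

```bash
mkdir -p pics; python3 - <<'E'
from rig import robot, snapshot, camera_info
import cv2,numpy as np
s=robot.state(); print({k:np.round(s[k],3) for k in ('time_s','ee_pos','eef_rot','gripper_width','contact_force')})
for n in ('scene','top'):
    p,d=snapshot(n); cv2.imwrite(f'pics/{n}0.png',p[:,:,::-1]); np.save(f'{n}0.npy',d)
    c=camera_info(n); print(n,{k:np.round(v,3).tolist() for k,v in c.items()}); print((d>0).mean())
a=cv2.imread('pics/scene0.png');b=cv2.imread('pics/top0.png')
cv2.imwrite('pics/both0.png',cv2.resize(np.vstack([a,b]),(400,600)))
E
```

```text
{'time_s': np.float64(0.0), 'ee_pos': array([ 284.151, -611.762,  291.2  ]), 'eef_rot': array([ 0.976,  0.216, -0.   , -0.001]), 'gripper_width': np.float64(87.132), 'contact_force': array([0.245, 0.539, 0.027])}
scene {'fx': 399.588, 'fy': 399.588, 'cx': 253.092, 'cy': 189.612, 'R': [[-0.317, 0.949, 0.002], [0.738, 0.248, -0.628], [-0.596, -0.197, -0.778]], 't': [126.796, -382.359, 1445.28]}
0.9960276285807291
top {'fx': 489.647, 'fy': 489.647, 'cx': 252.805, 'cy': 197.646, 'R': [[-0.027, -1.0, 0.012], [-0.997, 0.026, -0.067], [0.067, -0.014, -0.998]], 't': [52.18, 556.136, 1260.103]}
0.9961191813151041
```

View pics/top0.png

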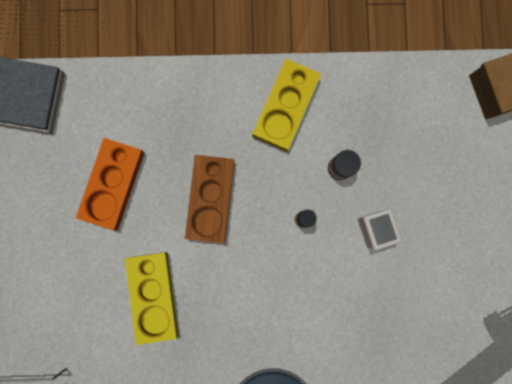

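View pics/scene0.png

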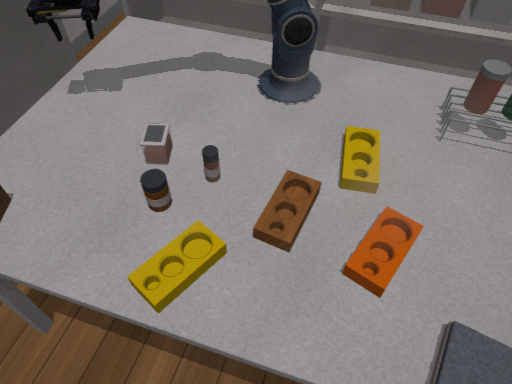

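Holder candidates in the top view are yellow (287,105), orange (110,184), brown (210,200) and yellow (151,298). The brown wooden one fits the description; orange and yellow are not wood colours. The spice jar is the slim lid at (306,218), the wide jar is at (345,165) and the container is at (381,230).

```bash
cat > h.py <<'E'
import cv2,numpy as np
from rig import camera_info
def cloud(n,d):
    c=camera_info(n); v,u=np.mgrid[:384,:512]
    P=np.stack([(u-c['cx'])/c['fx']*d,(v-c['cy'])/c['fy']*d,d],-1)
    return (P-np.array(c['t']))@np.array(c['R'])   # R^T(p-t)
def ray(n,uv):
    c=camera_info(n);R=np.array(c['R']);t=np.array(c['t'])
    r=np.c_[(np.atleast_2d(uv)-[c['cx'],c['cy']])/[c['fx'],c['fy']],np.ones(len(np.atleast_2d(uv)))]
    return -R.T@t, r@R
def plane(n,uv,z):
    o,r=ray(n,uv); return o+r*((z-o[2])/r[:,2])[:,None]
def tri(a,ua,b,ub):
    oa,ra=ray(a,ua);ob,rb=ray(b,ub);ra,rb=ra[0],rb[0]
    k=np.linalg.lstsq(np.c_[ra,-rb],ob-oa,rcond=None)[0]
    A,B=oa+k[0]*ra,ob+k[1]*rb; return (A+B)/2,np.linalg.norm(A-B)
E
python3 - <<'E'
from h import *
np.set_printoptions(precision=1,suppress=True)
W={};uvs={}
for n in('top','scene'):
    im=cv2.imread(f'pics/{n}0.png');d=np.load(f'{n}0.npy');X=cloud(n,d);z=X[...,2]
    hsv=cv2.cvtColor(im,cv2.COLOR_BGR2HSV); v=hsv[...,2]
    seeds={'top':{'spice':(306,218),'wide':(346,163),'cont':(381,230)},'scene':{'spice':(210,151),'wide':(154,177),'cont':(156,134)}}[n]
    for k,(a,b) in seeds.items():
        zt={'spice':110,'wide':105,'cont':92}[k]; w=26
        m=np.zeros(z.shape,np.uint8); m[b-w:b+w,a-w:a+w]=((z>zt-8)&(z<zt+8))[b-w:b+w,a-w:a+w]
        l,L,st,ce=cv2.connectedComponentsWithStats(m); i=1+np.argmax(st[1:,4]); M=L==i
        p=X[M]; c=cv2.findContours(M.astype(np.uint8),0,1)[0][0]
        (u0,v0),r=cv2.minEnclosingCircle(c); uvs[n,k]=ce[i]
        print(n,k,'n',M.sum(),'px',ce[i],'z med',np.median(z[M]),'cloud',p.mean(0),'span',np.ptp(p,0),'plane',plane(n,ce[i],zt))
    a,b={'top':(210,200),'scene':(288,210)}[n]
    box=np.zeros(z.shape,bool);box[b-50:b+50,a-50:a+50]=1
    hol=box&(hsv[...,0]>4)&(hsv[...,0]<16)&(hsv[...,1]>90)
    print('hol z hist',np.histogram(z[hol],bins=range(0,61,6))[0], 'hsv',np.median(hsv[hol],0))
    top=hol&(z>38)&(z<52); q=X[top];zt=np.median(q[:,2])
    uv=np.argwhere(top)[:,::-1].astype(float); xy=plane(n,uv,zt)[:,:2].astype(np.float32)
    (c,s,ang)=cv2.minAreaRect(xy); print(n,'holder ztop',zt,'c',c,'size',s,'ang',ang)
    # wells: holes in the top mask
    t8=cv2.morphologyEx(top.astype(np.uint8),cv2.MORPH_CLOSE,np.ones((3,3)))
    cs,hi=cv2.findContours(t8,cv2.RETR_CCOMP,cv2.CHAIN_APPROX_NONE)
    for cc,hh in zip(cs,hi[0]):
        if hh[3]>=0 and len(cc)>12:
            w=plane(n,cc[:,0].astype(float),zt)[:,:2].astype(np.float32); e=cv2.fitEllipse(w); print('  well',np.array(e[0]),'axes',np.array(e[1]),'px',cc.mean((0,1)))
            uvs[n,'w',round(max(e[1])/10)]=e
for k in('spice','wide','cont'): print('tri',k,*tri('top',uvs['top',k],'scene',uvs['scene',k]))
A=cv2.resize(cv2.imread('pics/top0.png')[140:250,170:410],None,fx=3,fy=3,interpolation=2)
B=cv2.resize(cv2.imread('pics/scene0.png')[120:250,130:330],None,fx=2,fy=2,interpolation=2)
A=cv2.copyMakeBorder(A,0,0,0,0,0);C=np.zeros((590,720,3),np.uint8);C[:330]=A;C[330:,:400]=B
cv2.imwrite('pics/crop1.png',C)
E
```

```text
top spice n 255 px [306.9 217.8] z med 110.53000160313577 cloud [498.9 -90.8 110.5] span [41.5 43.7 13.7] plane [[498.9 -90.9 110. ]]
top wide n 565 px [346.8 162.5] z med 105.58808554227883 cloud [ 631.7 -194.   105.6] span [62.9 64.6 14.7] plane [[ 631.7 -194.1  105. ]]
top cont n 1029 px [381.8 228.9] z med 90.75893812659461 cloud [ 467.2 -276.9   90.7] span [100.2  92.2  15.7] plane [[ 467.1 -276.6   92. ]]
hol z hist [  48  636  380   32   31   21  247 1638  344    3] hsv [ 13. 177. 122.]
top holder ztop 45.458381754650745 c (556.4187622070312, 149.27102661132812) size (100.71604919433594, 216.8677520751953) ang 82.13395690917969
  well [499.5 157.4] axes [74.2 76.3] px [206.5 220.9]
  well [576.6 147. ] axes [54.9 56.1] px [210.  190.5]
  well [633.7 138.8] axes [34.5 35.8] px [212.7 168.1]
scene spice n 180 px [209.9 151.3] z med 109.8179847612895 cloud [501.  -89.6 109.4] span [43.  41.5 12.3] plane [[501.7 -89.3 110. ]]
scene wide n 436 px [153.2 178.9] z med 105.18380433992971 cloud [ 634.6 -191.6  104.9] span [66.1 65.9 11.9] plane [[ 634.8 -191.5  105. ]]
scene cont n 545 px [154.8 134.3] z med 90.7792483177852 cloud [ 471.8 -273.9   90.5] span [100.6  89.1  13.5] plane [[ 473.4 -272.8   92. ]]
hol z hist [  44  425  175  143  153  154  228 1642   53    0] hsv [ 13. 167. 113.]
scene holder ztop 44.96468330747886 c (558.041259765625, 150.57455444335938) size (103.08490753173828, 221.53976440429688) ang 82.2583999633789
  well [636.3 140.6] axes [31.7 35.1] px [276.5 226.8]
  well [579.2 148.4] axes [54.2 54.9] px [285.5 210.4]
  well [502.3 159. ] axes [73.  75.2] px [297.3 189.6]
tri spice [498.9 -91.  106.7] 0.5370660025325164
tri wide [ 632.  -194.4  100.9] 1.140102135944896
tri cont [ 466.9 -278.2   84.7] 0.852922630368703
```

View pics/crop1.png

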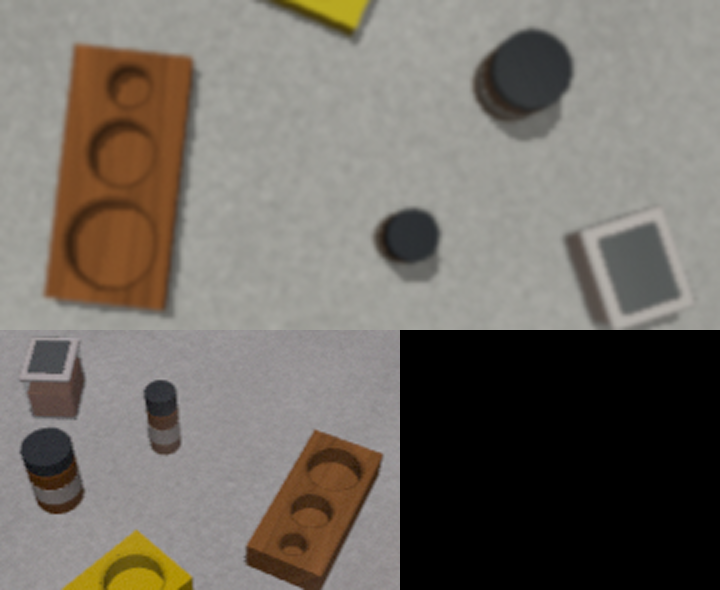

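The crop confirms the brown wooden block with its three wells, and the slim jar. The two views agree to about 3 mm: jar (500,-90) with top at 110, and the 54 mm well at (578,148) with rim at 45. Moving above the jar now; the tool yaw stays as it is.

Emit:
carry_out(grip=[0,0,0,0,0], dp=[[3,-2.75,0.2],[6,-5.5,0.4],[9,-8.25,0.7],[12,-11,0.9],[15,-13.8,1.1]], rotation=[[0,0,0],[0,0,0],[0,0,0],[0,0,0],[0,0,0]])

```text
time_s: 0.52
ee_pos: [362.5, -421.8, 280.7]
eef_rot: [0.977, 0.216, -0.0, -0.0]
contact_force: [0.5, 0.2, -0.2]
gripper_width: 87.0
```

Emit:
carry_out(grip=[0,0,0,0,0], dp=[[3,-2.75,0.2],[6,-5.5,0.4],[9,-8.25,0.7],[12,-11,0.9],[15,-13.8,1.1]], rotation=[[0,0,0],[0,0,0],[0,0,0],[0,0,0],[0,0,0]])

```text
time_s: 0.93
ee_pos: [440.3, -233.6, 270.0]
eef_rot: [0.977, 0.216, -0.0, 0.0]
contact_force: [1.2, -0.6, -0.0]
gripper_width: 87.0
```

Emit:
carry_out(grip=[0,0,0,0,0], dp=[[3,-2.75,0.2],[6,-5.5,0.4],[9,-8.25,0.7],[11.6,-10.6,0.9],[11.6,-10.6,0.9]], rotation=[[0,0,0],[0,0,0],[0,0,0],[0,0,0],[0,0,0]])

```text
time_s: 1.35
ee_pos: [502.8, -82.2, 261.1]
eef_rot: [0.975, 0.222, 0.001, -0.002]
contact_force: [0.6, 0.4, 0.7]
gripper_width: 87.3
```

```bash
cat >> h.py <<'E'
from scipy.spatial.transform import Rotation as Ro
def to(target):
    from rig import robot
    s=robot.state(); d=Ro.from_quat(s['eef_rot']).inv().apply(np.array(target)-s['ee_pos'])/10
    print('t',round(float(s['time_s']),2),'pos',np.round(s['ee_pos'],1),'F',np.round(s['contact_force'],1),'w',round(float(s['gripper_width']),1),'dp cm',np.round(d,2)); return d
def wray(c,uv):
    x=(np.atleast_2d(uv).astype(float)-[c['cx'],c['cy']])/[c['fx'],c['fy']]; th=np.linalg.norm(x,axis=1,keepdims=True)
    r=np.c_[x/np.maximum(th,1e-9)*np.sin(th),np.cos(th)]; R=np.array(c['R']); return -R.T@np.array(c['t']), r@R
def wplane(c,uv,z):
    o,r=wray(c,uv); return o+r*((z-o[2])/r[:,2])[:,None]
E
python3 - <<'E'
from h import *
from rig import snapshot
to([500,-90,260]); c=camera_info('wrist'); p,d=snapshot('wrist'); cv2.imwrite('pics/w1.png',p[...,::-1]);np.save('w1.npy',d)
import pickle;pickle.dump(c,open('w1.pkl','wb'))
E
```

```text
t 1.35 pos [502.8 -82.2 261.1] F [0.6 0.4 0.7] w 87.3 dp cm [-0.59  0.59  0.11]
```

View pics/w1.png

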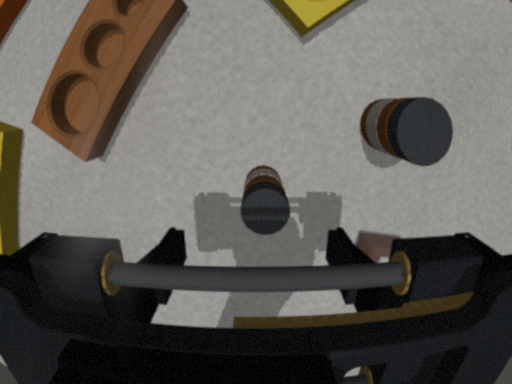

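The wrist view shows the spice lid at about (265,207), between the fingers at columns 180 and 335. The wide jar is at (420,130) and the middle well at (103,45). I'll measure both from here.

```bash
cat >> h.py <<'E'
def wcloud(c,d):
    v,u=np.mgrid[:384,:512]; uv=np.c_[u.ravel(),v.ravel()]
    o,r=wray(c,uv); zc=r@np.array(c['R'])[2]
    return (o+r*(d.ravel()/zc)[:,None]).reshape(384,512,3)
def lid(c,d,seed,zt,w=45):
    X=wcloud(c,d);a,b=seed;m=np.zeros(d.shape,np.uint8);z=X[...,2]
    m[b-w:b+w,a-w:a+w]=(abs(z-zt)<6)[b-w:b+w,a-w:a+w]
    n,L,st,ce=cv2.connectedComponentsWithStats(m);i=1+np.argmax(st[1:,4]);M=L==i
    zm=np.median(z[M]);cc=max(cv2.findContours(M.astype(np.uint8),0,1)[0],key=len)[:,0]
    q=wplane(c,cc,zm)[:,:2].astype(np.float32); return zm,cv2.minEnclosingCircle(q),cv2.fitEllipse(q),ce[i]
E
python3 - <<'E'
from h import *
import pickle
c=pickle.load(open('w1.pkl','rb'));d=np.load('w1.npy')
print(lid(c,d,(265,207),110))
X=wcloud(c,d);z=X[...,2]
hsv=cv2.cvtColor(cv2.imread('pics/w1.png'),cv2.COLOR_BGR2HSV)
t=(abs(z-45)<5)&(hsv[...,1]>90)&(hsv[...,0]>4)&(hsv[...,0]<17); t[:,220:]=0
print('ztop',np.median(z[t]))
cs,hi=cv2.findContours(t.astype(np.uint8),cv2.RETR_CCOMP,cv2.CHAIN_APPROX_NONE)
for cc,h in zip(cs,hi[0]):
    if h[3]>=0 and len(cc)>30: print('well',cv2.fitEllipse(wplane(c,cc[:,0],45)[:,:2].astype(np.float32)),cc.mean((0,1)))
to([500,-90,260])
E
```

```text
(np.float64(109.81024246994336), ((500.5675048828125, -91.32240295410156), 22.270885467529297), ((500.46588134765625, -91.13449096679688), (42.481773376464844, 43.647727966308594), 121.61019897460938), array([264.75214133, 210.68736617]))
ztop 44.549784692617266
well ((501.3262634277344, 154.80943298339844), (73.4183349609375, 73.74209594726562), 152.72886657714844) [ 74.18902439 103.07926829]
well ((577.4832153320312, 144.33799743652344), (53.7297248840332, 54.419822692871094), 136.11419677734375) [103.10852713  44.24031008]
t 1.4 pos [501.6 -86.1 260.9] F [-0.1  0.5  0.1] w 87.0 dp cm [-0.31  0.28  0.09]
```

Emit:
carry_out(grip=[0,0,0], dp=[[0,0,2],[0,0,4],[0,0,4]], rotation=[[0,0,0],[0,0,0],[0,0,0]])

```text
time_s: 1.65
ee_pos: [498.0, -91.7, 217.9]
eef_rot: [0.977, 0.215, -0.004, -0.001]
contact_force: [-1.4, -0.2, -0.8]
gripper_width: 87.0
```

```bash
python3 -c "
from h import *
to([500.4,-91,144])"
```

```text
t 1.65 pos [498.  -91.7 217.9] F [-1.4 -0.2 -0.8] w 87.0 dp cm [0.3  0.07 7.39]
```

Emit:
carry_out(grip=[0,0,0,0,0], dp=[[0,0,2.5],[0,0,5],[0,0,7],[0,0,7.6],[0,0,7.6]], rotation=[[0,0,0],[0,0,0],[0,0,0],[0,0,0],[0,0,0]])

```text
time_s: 2.07
ee_pos: [499.8, -91.4, 144.4]
eef_rot: [0.977, 0.215, -0.002, -0.0]
contact_force: [-0.7, 0.2, -0.0]
gripper_width: 86.7
```

Emit:
carry_out(grip=[1,1,1,1,1], dp=[[0,0,0],[0,0,0],[0,0,0],[0,0,0],[0,0,0]], rotation=[[0,0,0],[0,0,0],[0,0,0],[0,0,0],[0,0,0]], newtons=20)

```text
time_s: 2.48
ee_pos: [501.1, -90.6, 146.1]
eef_rot: [0.976, 0.216, 0.001, 0.0]
contact_force: [-0.4, 0.1, -0.6]
gripper_width: 61.7
```

Emit:
carry_out(grip=[1,1,1,1,1], dp=[[0,0,0],[0,0,0],[0,0,0],[0,0,0],[0,0,0]], rotation=[[0,0,0],[0,0,0],[0,0,0],[0,0,0],[0,0,0]], newtons=20)

```text
time_s: 2.9
ee_pos: [501.0, -90.6, 145.4]
eef_rot: [0.976, 0.216, 0.0, 0.0]
contact_force: [1.0, 0.0, 1.9]
gripper_width: 43.4
```

Gripped at 43.4 mm, which matches the 44 mm lid. Lifting.

Emit:
carry_out(grip=[1,1,1,1,1], dp=[[0,0,0],[0,0,-1],[0,0,-3],[0,0,-5.5],[0,0,-8]], rotation=[[0,0,0],[0,0,0],[0,0,0],[0,0,0],[0,0,0]], newtons=30)

```text
time_s: 3.32
ee_pos: [499.9, -90.1, 225.9]
eef_rot: [0.976, 0.216, -0.001, -0.001]
contact_force: [0.1, 0.5, -1.0]
gripper_width: 43.7
```

Emit:
carry_out(grip=[1,1,1], dp=[[0,0,-1],[0,0,-1],[0,0,-1]], rotation=[[0,0,0],[0,0,0],[0,0,0]])

```text
time_s: 3.57
ee_pos: [500.4, -90.5, 235.1]
eef_rot: [0.976, 0.216, -0.0, 0.0]
contact_force: [-0.1, 0.9, -2.2]
gripper_width: 43.2
```

```bash
python3 -c "
from h import *
to([577.9,147,235])"
```

```text
t 3.57 pos [500.4 -90.5 235.1] F [-0.1  0.9 -2.2] w 43.2 dp cm [ 17.04 -18.28   0.  ]
```

Emit:
carry_out(grip=[1,1,1,1,1], dp=[[1.5,-1.6,0],[4,-4.3,0],[6.5,-7,0],[9,-9.7,0],[11.5,-12.3,0]], rotation=[[0,0,0],[0,0,0],[0,0,0],[0,0,0],[0,0,0]])

```text
time_s: 3.98
ee_pos: [552.3, 70.9, 233.0]
eef_rot: [0.976, 0.216, -0.002, -0.0]
contact_force: [1.0, 0.3, -1.5]
gripper_width: 43.2
```

Emit:
carry_out(grip=[1,1,1,1,1], dp=[[2.2,-2.4,0],[4,-4.4,0],[5.2,-5.6,0],[5.55,-6,0],[5.55,-6,0]], rotation=[[0,0,0],[0,0,0],[0,0,0],[0,0,0],[0,0,0]])

```text
time_s: 4.4
ee_pos: [577.4, 148.6, 233.2]
eef_rot: [0.976, 0.217, -0.002, -0.0]
contact_force: [-0.4, -0.8, -1.2]
gripper_width: 43.7
```

Emit:
carry_out(grip=[1,1,1], dp=[[0,0,0],[0,0,1.5],[0,0,1.5]], rotation=[[0,0,0],[0,0,0],[0,0,0]])

```text
time_s: 4.65
ee_pos: [576.8, 144.2, 217.7]
eef_rot: [0.977, 0.214, -0.003, 0.001]
contact_force: [-1.1, -0.3, -1.9]
gripper_width: 43.0
```

```bash
python3 - <<'E'
from h import *
from rig import snapshot
to([577.9,147,220]); out=[]
for n in('top','scene','wrist'):
    c=camera_info(n);p,d=snapshot(n);np.save(n+'2.npy',d);cv2.imwrite(f'pics/{n}2.png',p[...,::-1])
    if n=='wrist': print(np.array([*lid(c,d,(265,210),186)[1][0]]))
    out.append(p[...,::-1])
C=np.zeros((580,800,3),np.uint8)
C[:384,:512]=out[2]; C[:384,512:]=cv2.resize(out[0][110:302,140:284],(288,384))
C[384:,:400]=cv2.resize(out[1][130:260,220:487],(400,196)); cv2.imwrite('pics/c2.png',C)
E
```

```text
t 4.65 pos [576.8 144.2 217.7] F [-1.1 -0.3 -1.9] w 43.0 dp cm [ 0.21 -0.21 -0.24]
[588.99267578 150.8361969 ]
```

View pics/c2.png

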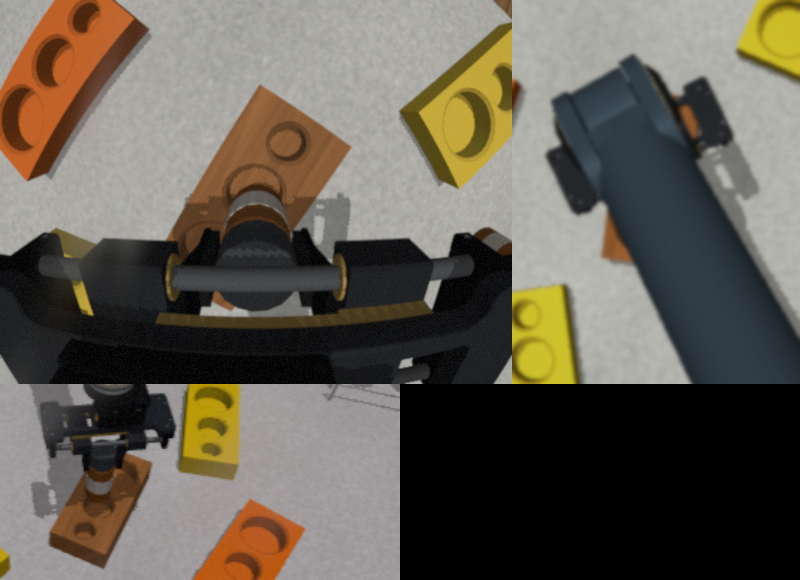

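The jar hangs upright over the middle well, band at (258,215) and well arc at (255,180) in the wrist view. The wrist lid fit is partly hidden by the gripper rod, so I ignore it. Lowering in stages.

Emit:
carry_out(grip=[1,1,1,1,1], dp=[[0,0,1],[0,0,2],[0,0,2.5],[0,0,2.5],[0,0,2.5]], rotation=[[0,0,0],[0,0,0],[0,0,0],[0,0,0],[0,0,0]])

```text
time_s: 5.22
ee_pos: [578.0, 147.2, 194.6]
eef_rot: [0.976, 0.216, -0.001, 0.0]
contact_force: [-0.1, -0.2, -2.6]
gripper_width: 43.1
```

Emit:
carry_out(grip=[1,1,1,1,1], dp=[[0,0,0],[0,0,0.4],[0,0,0.8],[0,0,1.2],[0,0,1.2]], rotation=[[0,0,0],[0,0,0],[0,0,0],[0,0,0],[0,0,0]])

```text
time_s: 5.63
ee_pos: [577.8, 147.0, 182.2]
eef_rot: [0.976, 0.216, -0.001, 0.0]
contact_force: [-0.1, 0.4, -0.6]
gripper_width: 43.5
```

```bash
python3 - <<'E'
from h import *
from rig import snapshot
to([577.5,146.7,156]);out=[]
for n in('scene','wrist'):
    p,d=snapshot(n);out.append(p[...,::-1])
C=np.hstack([cv2.resize(out[0][130:260,220:350],(390,390)),cv2.resize(out[1][100:340,140:380],(390,390))]);cv2.imwrite('pics/c3.png',C)
E
```

```text
t 5.63 pos [577.8 147.  182.2] F [-0.1  0.4 -0.6] w 43.5 dp cm [-0.03  0.02  2.62]
```

View pics/c3.png

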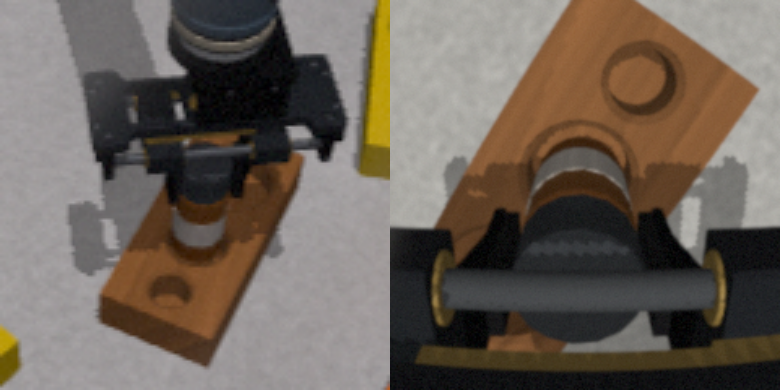

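The jar has entered the mouth with even clearance all round: wrist crop arc at (580,150), scene crop base at (200,250). The force reading shows no contact. Lowering the rest gently.

Emit:
carry_out(grip=[1,1,1,1,1], dp=[[0,0,0.5],[0,0,1],[0,0,1.5],[0,0,1.9],[0,0,2.2]], rotation=[[0,0,0],[0,0,0],[0,0,0],[0,0,0],[0,0,0]])

```text
time_s: 6.15
ee_pos: [578.0, 147.1, 160.4]
eef_rot: [0.976, 0.216, -0.0, 0.0]
contact_force: [-0.2, 0.1, -2.0]
gripper_width: 43.2
```

Emit:
carry_out(grip=[1,1,1,1,1], dp=[[0,0,0],[0,0,0.1],[0,0,0.2],[0,0,0.3],[0,0,0.3]], rotation=[[0,0,0],[0,0,0],[0,0,0],[0,0,0],[0,0,0]])

```text
time_s: 6.57
ee_pos: [578.3, 147.3, 158.2]
eef_rot: [0.976, 0.216, 0.0, 0.0]
contact_force: [0.4, -0.2, -1.4]
gripper_width: 43.1
```

Emit:
carry_out(grip=[1,1,1,1,1], dp=[[0,0,0.1],[0,0,0.1],[0,0,0.2],[0,0,0.2],[0,0,0.2]], rotation=[[0,0,0],[0,0,0],[0,0,0],[0,0,0],[0,0,0]])

```text
time_s: 6.98
ee_pos: [578.3, 147.3, 156.2]
eef_rot: [0.976, 0.216, -0.0, 0.0]
contact_force: [0.3, 0.4, -0.8]
gripper_width: 42.8
```

Emit:
carry_out(grip=[1,1,1,1,1], dp=[[0,0,0.05],[0,0,0.1],[0,0,0.1],[0,0,0.1],[0,0,0.1]], rotation=[[0,0,0],[0,0,0],[0,0,0],[0,0,0],[0,0,0]])

```text
time_s: 7.4
ee_pos: [578.4, 147.3, 155.4]
eef_rot: [0.976, 0.216, 0.0, 0.0]
contact_force: [0.5, -0.3, -0.5]
gripper_width: 43.2
```

Height and fading weight put the jar at the floor to within about 1 mm. Releasing, then backing straight up.

Emit:
carry_out(grip=[0.6,0.4,0,0,0], dp=[[0,0,0],[0,0,0],[0,0,0],[0,0,0],[0,0,0]], rotation=[[0,0,0],[0,0,0],[0,0,0],[0,0,0],[0,0,0]])

```text
time_s: 7.82
ee_pos: [578.3, 147.3, 155.3]
eef_rot: [0.976, 0.216, 0.0, 0.0]
contact_force: [1.0, 0.8, 0.1]
gripper_width: 62.0
```

Emit:
carry_out(grip=[0,0,0,0,0], dp=[[0,0,0],[0,0,0],[0,0,0],[0,0,0],[0,0,0]], rotation=[[0,0,0],[0,0,0],[0,0,0],[0,0,0],[0,0,0]])

```text
time_s: 8.23
ee_pos: [578.3, 147.3, 155.3]
eef_rot: [0.976, 0.216, 0.0, 0.0]
contact_force: [-0.3, 1.3, 0.3]
gripper_width: 85.6
```

Emit:
carry_out(grip=[0,0,0,0,0], dp=[[0,0,-1],[0,0,-3],[0,0,-6],[0,0,-9],[0,0,-12]], rotation=[[0,0,0],[0,0,0],[0,0,0],[0,0,0],[0,0,0]])

```text
time_s: 8.65
ee_pos: [578.1, 147.4, 277.2]
eef_rot: [0.976, 0.216, 0.0, -0.0]
contact_force: [0.8, -0.8, 0.1]
gripper_width: 86.6
```

Emit:
carry_out(grip=[0,0,0,0,0], dp=[[-3,2.5,0],[-6,5,0],[-9,7.5,0],[-12,10,0],[-15,12.5,0]], rotation=[[0,0,0],[0,0,0],[0,0,0],[0,0,0],[0,0,0]])

```text
time_s: 9.07
ee_pos: [493.9, -30.6, 276.2]
eef_rot: [0.976, 0.216, 0.001, 0.0]
contact_force: [1.0, -0.7, -0.5]
gripper_width: 87.0
```

Emit:
carry_out(grip=[0,0,0,0,0], dp=[[-2,2,0],[-4,4,0],[-6,6,0],[-6,6,0],[-6,6,0]], rotation=[[0,0,0],[0,0,0],[0,0,0],[0,0,0],[0,0,0]])

```text
time_s: 9.48
ee_pos: [465.4, -110.4, 276.0]
eef_rot: [0.977, 0.214, 0.0, 0.0]
contact_force: [0.5, 0.7, -0.8]
gripper_width: 87.1
```

```bash
python3 - <<'E'
from h import *
from rig import snapshot
np.set_printoptions(precision=1,suppress=True)
to([500,0,270]);out=[]
for n,seeds in(('top',[(207,190,120),(346,163,105),(381,229,92)]),('scene',[(287,185,120),(154,178,105),(155,134,92)])):
    p,d=snapshot(n);out.append(p[...,::-1]);X=cloud(n,d);z=X[...,2]
    for a,b,zt in seeds:
        w=30;m=np.zeros(z.shape,np.uint8);m[b-w:b+w,a-w:a+w]=(abs(z-zt)<8)[b-w:b+w,a-w:a+w]
        k,L,st,ce=cv2.connectedComponentsWithStats(m)
        if k<2: print(n,zt,'none');continue
        M=L==1+np.argmax(st[1:,4]);P=X[M];A=np.c_[P[:,:2]-P[:,:2].mean(0),np.ones(len(P))]
        print(n,zt,'n',M.sum(),'zmed',np.median(P[:,2]),'c',P.mean(0))
C=np.hstack([cv2.resize(out[0][130:260,150:280],(390,390)),cv2.resize(out[1][130:260,220:350],(390,390))]);cv2.imwrite('pics/c4.png',C)
E
```

```text
t 9.48 pos [ 465.4 -110.4  276. ] F [ 0.5  0.7 -0.8] w 87.1 dp cm [ 7.8 -8.6  0.6]
top 120 n 256 zmed 120.77529752521293 c [576.1 146.1 120.8]
top 105 n 565 zmed 105.70305240616659 c [ 631.6 -194.1  105.7]
top 92 n 399 zmed 90.57281219807717 c [ 469.1 -299.    90.5]
scene 120 n 226 zmed 120.10368662642935 c [578.5 147.5 119.6]
scene 105 n 432 zmed 105.04605153376696 c [ 634.4 -191.8  104.8]
scene 92 n 540 zmed 90.58325212785046 c [ 471.5 -274.2   90.4]
```

View pics/c4.png

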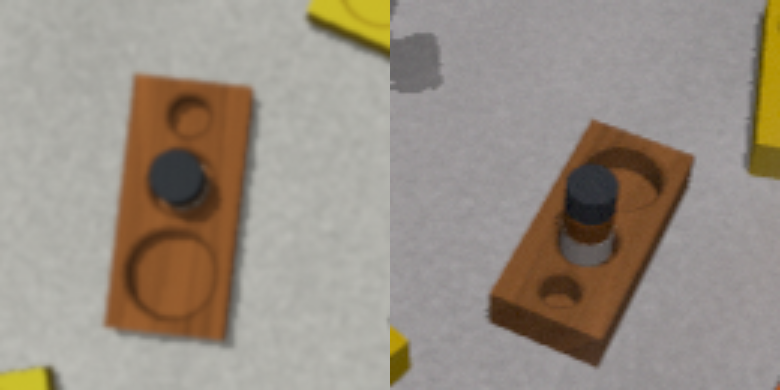

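The jar stands in the middle well with its lid at 120 mm (10 + 110), about 1 mm from the well's centre in each view. The bystanders are unmoved. Handing in.

```bash
python3 -c "
from rig import robot
print(robot.close_job())"
```

```text
the job is handed in; nothing more can be done
None
```

I gripped the spice jar across its lid, lowered it under control into the 54 mm well of the brown wooden holder, and backed the arm clear. I handed the job in at about 9.6 s of the 34 s allowed; the interface gives no verdict.

- **Height:** the lid top measured 120.8 mm (top view) and 120.1 mm (scene view). That matches the 10 mm floor plus the 110 mm jar, so it is right down on the floor.
- **Centring:** in each view the lid's centre is about 1 mm from the well's centre, and the final pictures show the jar upright.
- **Wide jar:** unmoved in both views, to within 0.3 mm.
- **Container:** unmoved in the scene view, to within 0.5 mm. The top view put it about 22 mm off, because the arm hid more than half of its lid, so I disregarded that reading.
- **Other disagreements:** the three views put the well's centre up to 4 mm apart, and I aimed between them. One wrist fit of the held lid was also partly hidden, and I did not use it.

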